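# Slide the filled water tank home into the steam ironing station

### The arm

A 6-joint arm with a two-finger parallel gripper is mounted at the origin on the work surface. World frame = base frame: x ahead of the robot, y to its left, z up, the work surface at z = 0. Lengths are in m, angles in rad, forces in N, time in s.
With the tool pointing down it reaches from about 0.35 to 0.975 m from the base axis. Payload 4.9 kg.
Tool frame: the origin (TCP) lies on the centre line of the jaws, within the pads' length; the fingertips stand manip.tip_reach ahead of it and the grasp point (between the pads) is the TCP (manip.tip_reach is the distance from the TCP to the fingertips, in m); z points along the fingers, y is the line along which they close (so a half turn about z gives the same grasp; the last joint's range is limited). The gripper opens to 85 mm and grips with 20 to 120 N. Pads are 22 mm wide; open, the fingers measure 114 mm over their backs; the gripper's body (76 mm by 85 mm) begins 54 mm behind the grasp point. The pads swing forward as they close: fully open they stand 13 mm farther back than shut.
Start: joints at [1.221, 0.053, 1.613, -0, 1.476, -0.119], TCP at [0.143, 0.608, 0.224] pointing down, gripper open.
Joint ranges: [-3.01, 3.01], [-1.01, 2.22], [0.06, 2.58], [-1.02, 4.17], [0.09, 2.62], [-3.14, 3.14]. Speed limits (rad/s): [2.57, 2.57, 3.14, 3.14, 3.14, 3.14].

### API

Orientations are given as a unit quaternion [w, x, y, z].
In Python, from plant import manip gives the robot as it stands. The module is installed in compiled form; this text tells all that it offers.
- The arm moves only by the tool move_arm, never from a script. Its argument "rows" is a list of rows, each a list of 7 numbers: the shift along the tool's x, y, z in cm, then the turn, a rotation vector about the tool's x, y, z in degrees, then the opening, from -1 (shut) to 1 (fully open). In form: [[tx, ty, tz, ax, ay, az, jaw], ...]. A call has 1 to 20 rows; each row shifts and turns the commanded pose from where the row before left it, along the tool's axes as they then stand; what a row does not reach is not made up. A row lasts 1/12 s, in which the tool goes at most 41.7 mm and 7.16 degrees, less where a joint would pass 70% of its speed; a pose out of reach is approached as far as the arm can. A call is refused whole if a number of a shift passes 4.17 or a number of a turn 7.16, either way. A call with a gripper value outside its range is refused whole. The fingers move at their own pace and stop on an object; the grip force is fixed at half the most. Time passes only in rows, so rows that do not move let the fingers close. It gives the time, the measured TCP pose, the force, the opening and the grip force at its end, in the units of the state.
- manip.state(): the state, without advancing time (a new reading comes with each control period).
- manip.grab_frame(name): name is "scene" or "top"; returns a dict with "img" (480x640x3 uint8, blue, green, red), "mtx" (3x3 intrinsics, pixels), "R" (3x3) and "t" (3): a world point X has camera coordinates R X + t. Camera axes: x right, y down, z forward; pixel columns grow to the right and rows downward; lengths in m; the calibration is good to about 2 mm. A picture is of the moment at which its call begins. There is no depth.
- manip.job_done(): hands the job in; it is judged then, once.
The state is a dict: "time": time; "joint_pos": joint angles; "joint_vel": joint speeds; "joint_efforts": joint torques, N m; "tool_pos": TCP position; "tool_rot": TCP orientation; "contact_force": force on the tool from outside, world axes, zero at the start; "ft_torque": the same for the moment, N m; "gripper_width": opening from 0.0 (shut) to 1.0 (fully open); "grasp_force": force on a finger pad.
Only numpy, scipy, OpenCV 4.12 (cv2) and the standard library are available. Lean on these libraries where they do the work, as an engineer would, in place of code of your own. Each camera call takes 0.05 s, during which the arm holds its last target. There are 200 camera calls.

### The job

The ironing station's water tank has just been filled and set down on the counter. Slide it flat along the counter, never lifting or tipping it and without it or the arm touching the things that stand along the way, round into line with the bay at the front of the station, then push it gently in until both catches click and it stays fully home; do not force it. Leave everything else where it stands and take the arm away.

Things in the scene. Friction and masses are not known exactly. Their poses are not given: they have to be found in the camera images.
- tank: Closed water tank: loose grey plastic box, 140 mm long (x), 110 wide (y), 70 tall, 0.34 to 0.56 kg, too wide to grip; flush black cap on top, black window in the rear (-x) end. Origin: centre of its underside. Its +x end leads into the bay. Long sides and rear end are flat and upright from 2 to 64 mm up. Sliding it over the counter takes 2 to 4 N.
- tank_lead (a point): Middle of the tank's lead end at counter height, 70 mm along the tank's +x from its origin. The end's corners taper from 110 to 100 mm wide over the last 12 mm; 17 mm behind the end each long side has an upright notch, 18 mm long and 6 deep, for the catches.
- station: White steam ironing station, fixed, the iron lying on it (250 mm tall in all). Origin: on the counter in the middle of the tank bay's mouth; +x points into the bay, +y across. The bay has no floor (the tank stays on the counter) and no roof; it lies between two cheeks 69 mm tall, 116 mm apart, each 55 thick, flared to 144 mm apart over the first 30 mm. Behind it the housing is 112 mm tall.
- bay_home (a point): Where the tank's origin is when home: on the bay's centre line 33 mm in from the mouth, at counter height; axes as the station's. The tank's rear end then stands 37 mm out of the mouth. The last mm before home take 14 to 18 N of push; at the click it drops by 1 to 2 N. Never push the tank with more than 24 N, jolts included, or the coupling cracks.
- catch_line (a point): Midway between the two sprung snap catches, one in each cheek, 84.5 mm in from the mouth, 36 mm up. They ride up the tank's tapered corners from 17 mm short of home (the push is then up to about 10 N), snap into its notches at home and hold it. Let go before the click, the tank is pushed back out several mm.
- bay_end (a point): Middle of the bay's firm end wall, 104.5 mm in from the mouth, 36 mm up: the tank's lead end meets it 1.5 mm beyond home. The sprung water valve in its middle (20 mm across) pushes back over the last 7 mm before home, rising from 8 to 11 N.
- jar: Green glass jar with cork lid, 100 mm across, 115 tall, heavy, does not move. Origin: centre of its underside. Jar, peg basket and lantern trade places: one stands on the robot's side of the line through the bay, between the tank and the bay, two beyond that line; they leave a lane about 155 to 190 mm wide along it.
- peg_basket: Round wicker basket of wooden clothes pegs, 104 mm across at the rim, 95 tall, heavy (does not move). Origin: centre of its underside.
- lantern: Dark green lantern with a glass chimney, 96 mm across, 135 tall, heavy (does not move). Origin: centre of its underside.
- dosing_cup: White plastic dosing cup, loose, light, 60 mm across, 55 tall, standing beyond the lane. Origin: centre of its underside.
- brush: Wooden laundry brush, loose, 150 x 50 x 36 mm, lying beside the station on the robot's side. Origin: centre of its underside; x along it.
- stain_bottle: White bottle with a grey cap, loose, 50 mm across, 115 tall, standing behind the tank (away from the station). Origin: centre of its underside.

How it is judged:
By the outcome, as a careful person would: the job done as asked, in the order asked, and still so for the second after the job is handed in, with the robot touching nothing.
It also fails if it takes over 67 s, if anything falls off the work surface, if the arm or the gripper's body presses on something with over 40 N, if the wrist force passes 120 N, or if a joint passes its speed limit or range.

## Working session

There is one attempt and no reset: what is moved stays moved. The work goes in short steps, Python scripts to look and compute and a tool call to move; the robot and the scene stay as the last step left them, time stands still between calls to the robot, and variables do not carry over. Pictures are saved under pics/ and viewed, at most 10 in all, crops included, and the job is handed in when it is done.

Besides the shell and the picture viewer there is one more tool, called after "Emit:" as name(argument=value, ...) on one line, values as JSON. move_arm: Moves the arm, as the interface text tells. Its arguments: {"type":"object","properties":{"rows":{"type":"array","items":{"type":"array","items":{"type":"number"}}}},"required":["rows"]}

```bash
mkdir -p pics
python3 - <<'E'
from plant import manip
import cv2,numpy as np,pickle
s=manip.state(); print(s, manip.tip_reach)
for n in("scene","top"):
    f=manip.grab_frame(n); cv2.imwrite(f"pics/{n}0.png",f["img"]); pickle.dump(f,open(f"{n}0.pkl","wb"))
    print(n,f["mtx"],f["R"],f["t"],-f["R"].T@f["t"])
E
```

```text
{'time': 0.0, 'joint_pos': array([ 1.22103687e+00,  5.33563938e-02,  1.61428759e+00, -8.89642418e-06,
        1.47599250e+00, -1.19047361e-01]), 'joint_vel': array([ 0.00036512,  0.00107563, -0.00051325, -0.00082271, -0.00047753,
        0.00023486]), 'joint_efforts': array([ 9.37729892e-04, -3.93688059e+01, -3.70177889e+01,  6.85137775e-05,
        6.99604323e-03, -1.48270686e-05]), 'tool_pos': array([0.14273159, 0.6078334 , 0.22276715]), 'tool_rot': array([-2.33046306e-04,  1.15099894e-01,  9.93353396e-01, -9.94998175e-04]), 'contact_force': array([-0.08267604,  0.53451533,  0.58519371]), 'ft_torque': array([0.03816154, 0.01021484, 0.02415161]), 'grasp_force': 0.0, 'gripper_width': 0.9993849879765723} 0.019
scene [[434.05147281   0.         316.84791724]
 [  0.         434.05147281 239.53372198]
 [  0.           0.           1.        ]] [[-0.27115933  0.96250852 -0.00706864]
 [ 0.81790048  0.22653602 -0.52888584]
 [-0.50745583 -0.14919378 -0.84866354]] [ 0.08695437 -0.47459351  1.15638598] [0.99856355 0.1963438  0.73099148]
top [[479.47483297   0.         320.8269191 ]
 [  0.         479.47483297 237.93376997]
 [  0.           0.           1.        ]] [[ 0.0040956  -0.99998765  0.0028159 ]
 [-0.98932198 -0.00446214 -0.14567807]
 [ 0.14568883 -0.00218919 -0.98932804]] [0.09545243 0.56265807 0.852254  ] [0.43209518 0.09982765 0.92485693]
```

View pics/scene0.png

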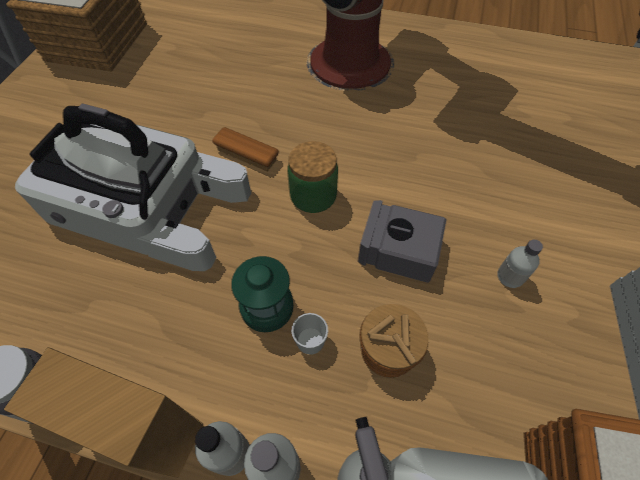

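View pics/top0.png

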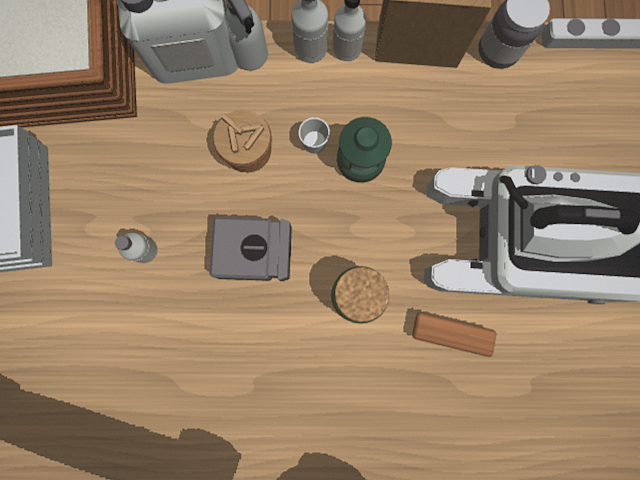

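The scene view shows the tank at about (403,240), the jar at (313,178), lantern (263,293), basket (394,338) and cup (310,333). The bay mouth lies between cheek tips at about (245,190) and (210,255). In the top view the tank is at (250,248) with its notched lead end to the right, and the cheek tips are at (435,183) and (433,275). I'll zoom in to measure.

```bash
cat > h.py <<'E'
import numpy as np,cv2
def ray(f,uv,z):
    uv=np.atleast_2d(uv).astype(float); d=np.c_[(uv-f["mtx"][:2,2])/f["mtx"][0,0],np.ones(len(uv))]@f["R"]
    c=-f["R"].T@f["t"]; return c+d*((z-c[2])/d[:,2])[:,None]
def proj(f,X):
    p=np.atleast_2d(X)@f["R"].T+f["t"]; return p[:,:2]/p[:,2:]*f["mtx"][0,0]+f["mtx"][:2,2]
E
python3 - <<'E'
import pickle,cv2,numpy as np
t=pickle.load(open("top0.pkl","rb"))["img"];s=pickle.load(open("scene0.pkl","rb"))["img"]
def crop(i,x,y,w,h,k): return cv2.resize(i[y:y+h,x:x+w],None,fx=k,fy=k,interpolation=cv2.INTER_CUBIC)
a=crop(t,200,205,100,85,4);b=crop(t,415,155,100,145,4)[:580]
c=crop(s,350,190,100,100,4)[:240+160]
o=np.zeros((600,800,3),np.uint8);o[:340,:400]=a;o[:580,400:]=b;
d=crop(s,355,195,95,90,2.8);o[345:345+d.shape[0],:d.shape[1]]=d
cv2.imwrite("pics/z0.png",o)
for n,p in(("tank",(225,230)),("tank",(240,270)),("tside",(215,279)),("cheek",(455,180)),("cheek",(455,270)),("wood",(300,240)),("jar",(360,290)),("lan",(366,137)),):
    print(n,t[p[1],p[0]],cv2.cvtColor(t[p[1]:p[1]+1,p[0]:p[0]+1],40)[0,0])
E
```

```text
tank [121 121 126] [  0  10 126]
tank [122 120 125] [168  10 125]
tside [114 152 181] [ 17  94 181]
cheek [211 209 210] [135   2 211]
cheek [212 210 211] [135   2 212]
wood [113 148 177] [ 16  92 177]
jar [ 91 124 158] [ 15 108 158]
lan [80 95 69] [73 70 95]
```

View pics/z0.png

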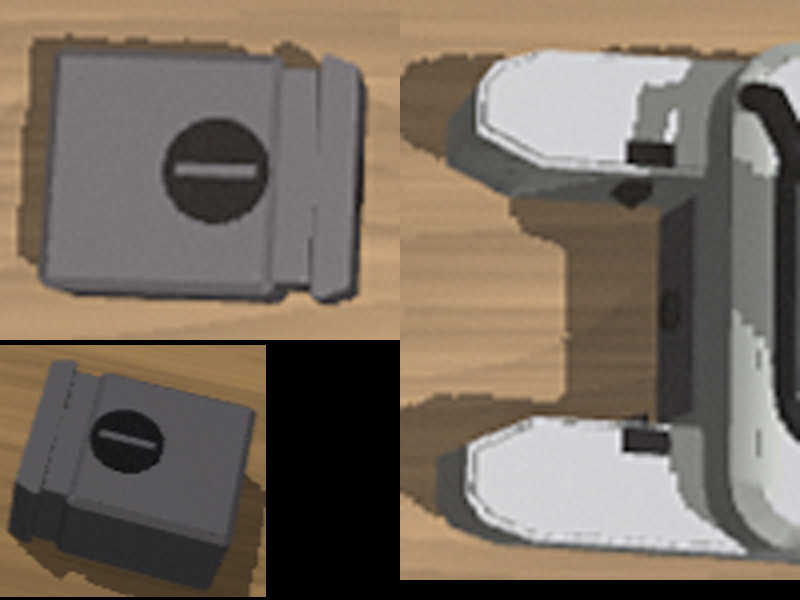

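The zoom shows the tank's top face with its rear edge at top-view pixels of about (214,218) to (211,276). The inner cheek edges run (551,195)→(582,197) and (550,259)→(575,261), with dark catches at (577,193) and (576,265). Next I'll turn these into positions.

Run:
```python
import pickle,cv2,numpy as np
from h import *
F={n:pickle.load(open(n+"0.pkl","rb")) for n in("top","scene")}
def comp(f,m,seed):
    n,l,st,c=cv2.connectedComponentsWithStats(m.astype(np.uint8),connectivity=4); return l==l[seed[1],seed[0]]
t=F["top"];hs=cv2.cvtColor(t["img"],40).astype(int);H,S,V=hs[...,0],hs[...,1],hs[...,2]
def world(f,m,z):
    c=max(cv2.findContours(m.astype(np.uint8),0,1)[0],key=cv2.contourArea)[:,0]; return ray(f,c,z)[:,:2]
m=comp(t,(S<40)&(V>112)&(V<145),(225,230)); print("tank topface px",m.sum()); w=world(t,m,.067)
r=cv2.minAreaRect((w*1000).astype(np.float32));print("tank rect mm",r)
# long-side & rear edges
ys,xs=np.where(m)
def fit(p): v=cv2.fitLine(p.astype(np.float32),cv2.DIST_HUBER,0,1e-4,1e-4).ravel();return v
U=np.arange(222,262);a=ray(t,[(u,ys[xs==u].min()-.5) for u in U],.066)[:,:2];b=ray(t,[(u,ys[xs==u].max()+.5) for u in U],.066)[:,:2]
R=range(224,268);c=ray(t,[(xs[ys==v].min()-.5,v) for v in R],.066)[:,:2]
for q in(a,b,c):print("edge",fit(q), q.mean(0))
# cheeks
for nm,seed in(("far",(455,180)),("near",(455,270))):
    m=comp(t,(S<30)&(V>190),seed);ys,xs=np.where(m);print(nm,m.sum(),xs.min(),xs.max())
    U=np.arange(453,472);e=[(u,(ys[xs==u].max()+.5 if nm=="far" else ys[xs==u].min()-.5)) for u in U]
    q=ray(t,e,.069)[:,:2];print(" inner",fit(q),q.mean(0)); 
    print(" tip",ray(t,(xs.min()-.5,ys[xs==xs.min()].mean()),.069))
for n,p,z in(("jar",(361,294.5),.115),("lantern",(366,138),.13),("basket",(240,138),.095),("cup",(314,134),.055),("bottlecap",(127,243),.115),("brush",(454,332),.036)):
    print(n,ray(t,p,z)[0].round(4))
s=F["scene"]
for n,p,z in(("jar",(313,161),.115),("lantern",(260,275),.13),("basket",(394,333),.095),("bottlecap",(533,248),.115)):
    print(n,"scene",ray(s,p,z)[0].round(4))
# scene hand corners tank: from zoom
k=2.8;o=lambda x,y:(355+x/k,195+(y-345)/k)
for n,p,z in(("cap",o(127,441),.07),("rear far?",o(255,408),.066),("rear other",o(228,548),.066)):print(n,ray(s,p,z)[0].round(4))
o=lambda x,y:(200+x/4,205+y/4)
for n,p,z in(("cap",o(217,171),.07),("rear +x",o(57,52),.066),("rear -x",o(43,282),.066),("lead +x",o(358,62),.066),("lead -x",o(350,295),.066)):print(n,ray(t,p,z)[0].round(4))
o=lambda x,y:(415+(x-400)/4,155+y/4)
for n,p,z in(("catch+x",o(650,153),.069),("catch-x",o(645,441),.069),("far in",o(545,162),.069),("near in",o(540,418),.069),("far tipcorner",o(480,115),.069),("near tipcorner",o(470,480),.069)):print(n,ray(t,p,z)[0].round(4))
```

```text
tank topface px 2348
tank rect mm ((541.5697021484375, 243.1049346923828), (97.62834930419922, 100.21749877929688), 88.32471466064453)
edge [0.03597337 0.99935275 0.5912894  0.23951623] [0.59150722 0.24243368]
edge [0.03538748 0.9993737  0.49157214 0.24766633] [0.49133843 0.23960973]
edge [ 0.99958664 -0.02875059  0.54397887  0.29210785] [0.54397884 0.29210785]
far 927 437 486
 inner [ 0.11371692  0.99351317  0.6400026  -0.15682513] [ 0.6397431  -0.16011231]
 tip [[ 0.66707394 -0.11426617  0.069     ]]
near 1337 432 500
 inner [ 0.11808479  0.9930035   0.5183528  -0.15216827] [ 0.51666465 -0.15532987]
 tip [[ 0.48501192 -0.0996903   0.069     ]]
jar [0.4557 0.0302 0.115 ]
lantern [0.7242 0.0207 0.13  ]
basket [0.7359 0.2445 0.095 ]
cup [0.7591 0.1116 0.055 ]
bottlecap [0.5411 0.428  0.115 ]
brush [ 0.3908 -0.1456  0.036 ]
jar scene [0.4643 0.0338 0.115 ]
lantern scene [0.7253 0.0232 0.13  ]
basket scene [0.7481 0.243  0.095 ]
bottlecap scene [0.5511 0.4353 0.115 ]
cap [0.5417 0.2205 0.07  ]
rear far? [0.4903 0.2979 0.066 ]
rear other [0.6006 0.2945 0.066 ]
cap [0.5396 0.2174 0.07  ]
rear +x [0.5944 0.2921 0.066 ]
rear -x [0.4898 0.2945 0.066 ]
lead +x [0.5904 0.1551 0.066 ]
lead -x [0.4845 0.1572 0.066 ]
catch+x [ 0.6421 -0.1886  0.069 ]
catch-x [ 0.5099 -0.1806  0.069 ]
far in [ 0.6377 -0.1404  0.069 ]
near in [ 0.5201 -0.1339  0.069 ]
far tipcorner [ 0.6596 -0.1113  0.069 ]
near tipcorner [ 0.4921 -0.1017  0.069 ]
```

Run:
```python
import pickle,cv2,numpy as np
from h import *
for n,(x0,x1,y0,y1) in(("top",(428,640,150,310)),("scene",(10,260,120,280))):
    f=pickle.load(open(n+"0.pkl","rb"));g=cv2.cvtColor(f["img"],6)
    L=cv2.createLineSegmentDetector().detect(g)[0][:,0]
    print(n)
    for l in L:
        if np.hypot(l[2]-l[0],l[3]-l[1])<14 or not(x0<l[0]<x1 and y0<l[1]<y1): continue
        a,b=ray(f,l.reshape(2,2),.069)[:,:2];d=b-a
        ang=np.degrees(np.arctan2(d[0],d[1]));ang=(ang+45)%90-45
        if abs(ang)<12: print(l.round(1),a.round(4),b.round(4),"ang %.2f len %.3f"%(ang,np.hypot(*d)))
```

```text
top
[638.3 277.3 516.8 269.3] [ 0.4896 -0.4693] [ 0.503  -0.2529] ang 3.55 len 0.217
[515.7 184.8 638.2 191.9] [ 0.6584 -0.2596] [ 0.6461 -0.4837] ang 3.14 len 0.224
[594.4 224.1 553.1 223.1] [ 0.5857 -0.3984] [ 0.5872 -0.3236] ang 1.17 len 0.075
[507.8 258.1 508.3 191.9] [ 0.523  -0.2378] [ 0.645  -0.2453] ang 3.52 len 0.122
[613.6 228.1 594.2 224.2] [ 0.5785 -0.4328] [ 0.5855 -0.398 ] ang 11.50 len 0.035
[545.6 204.9 578.1 204.5] [ 0.6209 -0.3121] [ 0.622  -0.3716] ang -1.00 len 0.060
[515.6 254.8 560.6 262. ] [ 0.5291 -0.2521] [ 0.5165 -0.3323] ang 8.95 len 0.081
[513.6 201.9 513.6 258.1] [ 0.6263 -0.2539] [ 0.5231 -0.2483] ang 3.13 len 0.103
[554.4 193.6 523.1 194.9] [ 0.6422 -0.3296] [ 0.6394 -0.2721] ang -2.79 len 0.058
[560.9 262.2 619.5 255.6] [ 0.5161 -0.3329] [ 0.5285 -0.4391] ang -6.65 len 0.107
[469.3 260.3 448.1 258.6] [ 0.5188 -0.1685] [ 0.5217 -0.1305] ang 4.35 len 0.038
[589.3 198.4 564.3 195.2] [ 0.6334 -0.393 ] [ 0.6392 -0.3475] ang 7.30 len 0.046
[485.6 168.9 465.7 168.5] [ 0.6883 -0.2056] [ 0.6889 -0.1688] ang 0.99 len 0.037
[445.5 289.  499.4 292.5] [ 0.4674 -0.1
[... 5759 characters left out ...]
6289 -0.2062] [ 0.5328 -0.2003] ang 3.51 len 0.096
[ 18.  184.8  73.4 202.1] [ 0.6375 -0.5196] [ 0.6457 -0.3906] ang 3.64 len 0.129
[181.7 267.9 201.7 271.6] [ 0.7209 -0.1298] [ 0.7183 -0.0935] ang -4.12 len 0.036
[ 51.9 224.3 100.5 239.7] [ 0.7014 -0.4006] [ 0.7072 -0.2961] ang 3.19 len 0.105
[138.1 195.7 108.  189.8] [ 0.5989 -0.2786] [ 0.6015 -0.342 ] ang -2.32 len 0.064
[156.9 259.4 180.6 266.8] [ 0.7171 -0.1791] [ 0.7194 -0.1325] ang 2.90 len 0.047
[116.9 245.5 135.6 250.9] [ 0.7102 -0.2613] [ 0.7114 -0.2236] ang 1.82 len 0.038
[ 14.4 215.6   0.7 209.2] [ 0.7031 -0.4801] [ 0.6973 -0.5145] ang 9.55 len 0.035
[200.5 193.7 219.5 199.1] [ 0.5623 -0.1646] [ 0.5647 -0.1242] ang 3.37 len 0.040
```

The station is yawed 3.4°, with its mouth near (0.582, -0.100), so home is at about (0.580, -0.1325). The tank is near (0.541, 0.225), yawed about 2°, and sits 60 mm to the robot's side of the bay line. I'll push it sideways first with the open fingers, then push from the rear. First I'll move over the spot on its robot side.

Emit:
move_arm(rows=[[0,0,0,0,0,-5.6,1],[0,0,0,0,0,-5.6,1],[-2.3,-2.65,0,0,0,0,1],[-2.3,-2.65,0,0,0,0,1],[-2.3,-2.65,0,0,0,0,1],[-2.3,-2.65,0,0,0,0,1],[-2.3,-2.65,0,0,0,0,1],[-2.3,-2.65,0,0,0,0,1],[-2.3,-2.65,0,0,0,0,1],[-2.3,-2.65,0,0,0,0,1],[-2.3,-2.65,0,0,0,0,1],[-2.3,-2.65,0,0,0,0,1],[-2.3,-2.65,0,0,0,0,1],[-2.3,-2.65,0,0,0,0,1],[-2.3,-2.65,0,0,0,0,1],[-2.3,-2.65,0,0,0,0,1],[0,0,0,0,0,0,1],[0,0,0,0,0,0,1]])

```text
time: 1.6
tool_pos: [0.4521, 0.225, 0.2234]
tool_rot: [-0.001, 0.019, 1.0, -0.0]
contact_force: [0.1, 1.3, 0.2]
gripper_width: 0.999
grasp_force: 0.0
```

Emit:
move_arm(rows=[[0,0,3,0,0,0,1],[0,0,3,0,0,0,1],[0,0,3,0,0,0,1],[0,0,3,0,0,0,1],[0,0,3,0,0,0,1],[0,0,2.5,0,0,0,1],[0,0,1.3,0,0,0,1],[0,0,0,0,0,0,1],[0,0,0,0,0,0,1]])

```text
time: 2.35
tool_pos: [0.4503, 0.227, 0.0353]
tool_rot: [-0.001, 0.017, 1.0, -0.0]
contact_force: [0.5, 0.7, 0.8]
gripper_width: 1.0
grasp_force: 0.0
```

Run:
```python
from plant import manip
import cv2,numpy as np
for n in("scene","top"):
    f=manip.grab_frame(n);i=f["img"]
    c=i[170:320,280:480] if n=="scene" else i[150:350,180:400]
    cv2.imwrite(f"pics/{n}1.png",cv2.resize(c,None,fx=3 if n=="top" else 3,fy=3))
print(manip.state()["tool_pos"])
```

```text
[0.4523658  0.22724753 0.03748986]
```

View pics/scene1.png

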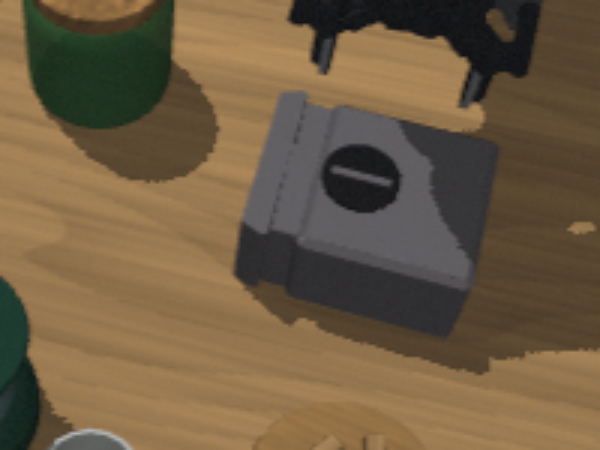

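The open fingers stand beside the robot-side long face of the tank, straddling its centre, at crop pixels (322,60) and (470,90). They are clear of the jar. I'll approach slowly to make contact.

Emit:
move_arm(rows=[[-0.4,0,0,0,0,0,1],[-0.4,0,0,0,0,0,1],[-0.4,0,0,0,0,0,1],[-0.2,0,0,0,0,0,1],[-0.2,0,0,0,0,0,1],[-0.2,0,0,0,0,0,1],[-0.2,0,0,0,0,0,1],[-0.2,0,0,0,0,0,1],[-0.2,0,0,0,0,0,1],[-0.2,0,0,0,0,0,1],[-0.2,0,0,0,0,0,1]])

```text
time: 3.37
tool_pos: [0.4792, 0.2256, 0.0359]
tool_rot: [-0.001, 0.017, 1.0, 0.0]
contact_force: [-2.9, 1.3, 1.9]
gripper_width: 1.003
grasp_force: 1.6
```

Emit:
move_arm(rows=[[-0.3,0,0,0,0,0,1],[-0.3,0,0,0,0,0.1,1],[-0.3,0,0,0,0,0.1,1],[-0.3,0,0,0,0,0.1,1],[-0.3,0,0,0,0,0.1,1],[-0.3,0,0,0,0,0.1,1],[-0.3,0,0,0,0,0.1,1],[-0.3,0,0,0,0,0.1,1],[-0.3,0,0,0,0,0.1,1],[-0.3,0,0,0,0,0.1,1],[-0.3,0,0,0,0,0.1,1],[-0.3,0,0,0,0,0.1,1],[-0.3,0,0,0,0,0.1,1],[-0.3,0,0,0,0,0.1,1],[-0.3,0,0,0,0,0.1,1],[0,0,0,0,0,0,1]])

```text
time: 4.7
tool_pos: [0.5254, 0.2231, 0.0361]
tool_rot: [0.001, 0.03, 1.0, -0.0]
contact_force: [-0.6, -0.7, -0.4]
gripper_width: 1.002
grasp_force: 0.4
```

```bash
cat >> h.py <<'E'
def tank(f,save=None):
    h=cv2.cvtColor(f["img"],40).astype(int);S,V=h[...,1],h[...,2]
    m=((S<40)&(V>112)&(V<145)).astype(np.uint8); m[:,300:]=m[:,300:]
    if save: cv2.imwrite(save,f["img"][100:350,150:500])
    # cap: dark blob, unsaturated, round
    return m
E
python3 - <<'E'
from plant import manip
import cv2,pickle
f=manip.grab_frame("top");pickle.dump(f,open("top2.pkl","wb"));g=manip.grab_frame("scene");pickle.dump(g,open("scene2.pkl","wb"))
import numpy as np
o=np.zeros((600,800,3),np.uint8)
o[:,:400]=cv2.resize(f["img"][170:320,190:290],None,fx=4,fy=4);o[:,400:]=cv2.resize(g["img"][150:300,340:440],None,fx=4,fy=4)
cv2.imwrite("pics/z2.png",o)
E
```

```text
(no output)
```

View pics/z2.png

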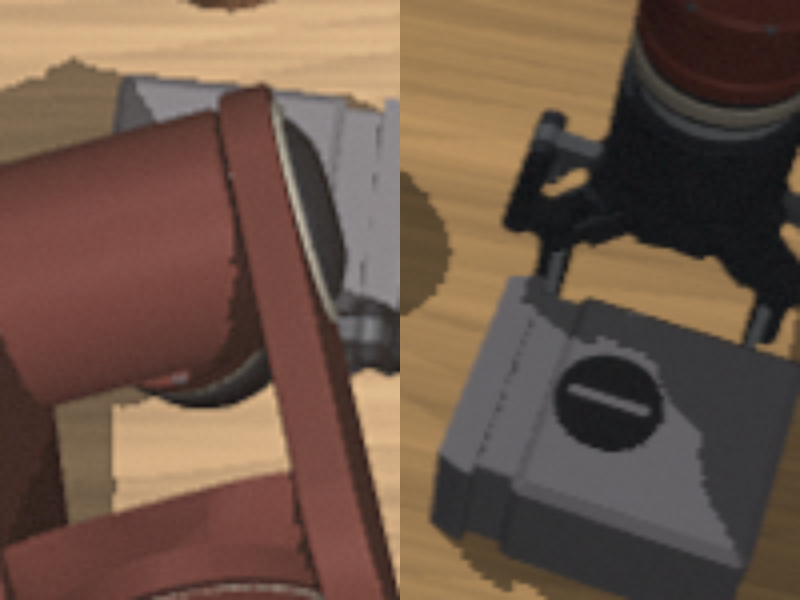

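The lateral push kept the tank flat against both fingers. The cap centre is now at about (392,251) in the scene view. I'll work out the remaining offset to the bay line.

Run:
```python
import pickle
from h import *
g=pickle.load(open("scene2.pkl","rb"));f=pickle.load(open("top2.pkl","rb"))
for p0,f0,n in(((355+127/2.8,195+96/2.8),g,"cap0"),((392.25,250.75),g,"cap2")):
    c=ray(f0,p0,.07)[0];print(n,c.round(4))
    c2=c;print(" line x there",.582+.0594*(c2[1]+.0995))
k=lambda x,y:(340+(x-400)/4,150+y/4)
a=ray(g,[k(512,492),k(743,568)],.066);print(a,"yaw",np.degrees(np.arctan2(*(a[1]-a[0])[:2])))
a=ray(f,[(190+125/4,170+80/4),(190+335/4,170+98/4)],.066);print("top far edge",a,np.degrees(np.arctan2(*(a[0]-a[1])[:2])))
```

```text
cap0 [0.5417 0.2205 0.07  ]
 line x there 0.6010094604061581
cap2 [0.5903 0.2146 0.07  ]
 line x there 0.6006581373450962
[[0.64275385 0.18267631 0.066     ]
 [0.65192876 0.28338286 0.066     ]] yaw 5.205581925663434
top far edge [[0.64672564 0.28116515 0.066     ]
 [0.63872012 0.18462029 0.066     ]] 4.740132096591499
```

Emit:
move_arm(rows=[[-0.2,0,0,0,0,0,1],[-0.2,0,0,0,0,0,1],[-0.2,0,0,0,0,0,1],[-0.2,0,0,0,0,0,1],[-0.2,0,0,0,0,0,1],[-0.1,0,0,0,0,0,1],[0,0,0,0,0,0,1]])

```text
time: 5.38
tool_pos: [0.536, 0.2227, 0.0362]
tool_rot: [0.0, 0.03, 1.0, 0.0]
contact_force: [-3.6, 0.5, 3.3]
gripper_width: 1.0
grasp_force: 1.7
```

Emit:
move_arm(rows=[[0.5,0,0,0,0,0,1],[1.5,0,0,0,0,0,1],[1.5,0,0,0,0,0,1],[0,0,-3,0,0,0,1],[0,0,-4,0,0,0,1],[0,0,-4,0,0,0,1],[0,0,-4,0,0,0,1],[0,0,-4,0,0,0,1],[4,0,0,0,0,0,1],[4,0,0,0,0,0,1],[4,0,0,0,0,0,1],[4,0,0,0,0,0,1],[0,0,0,0,0,0,1],[0,0,0,0,0,0,1]])

```text
time: 6.55
tool_pos: [0.3401, 0.2344, 0.2261]
tool_rot: [0.002, 0.029, 1.0, 0.001]
contact_force: [0.1, 0.4, -0.1]
gripper_width: 1.0
grasp_force: 0.0
```

Run:
```python
from plant import manip
import cv2,pickle,numpy as np
f=manip.grab_frame("top");pickle.dump(f,open("top3.pkl","wb"));g=manip.grab_frame("scene");pickle.dump(g,open("scene3.pkl","wb"))
o=np.zeros((600,800,3),np.uint8)
o[:480,:400]=cv2.resize(f["img"][160:280,195:295],None,fx=4,fy=4);o[:480,400:]=cv2.resize(g["img"][180:300,350:450],None,fx=4,fy=4)
cv2.imwrite("pics/z3.png",o)
```

```text
(no output)
```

View pics/z3.png

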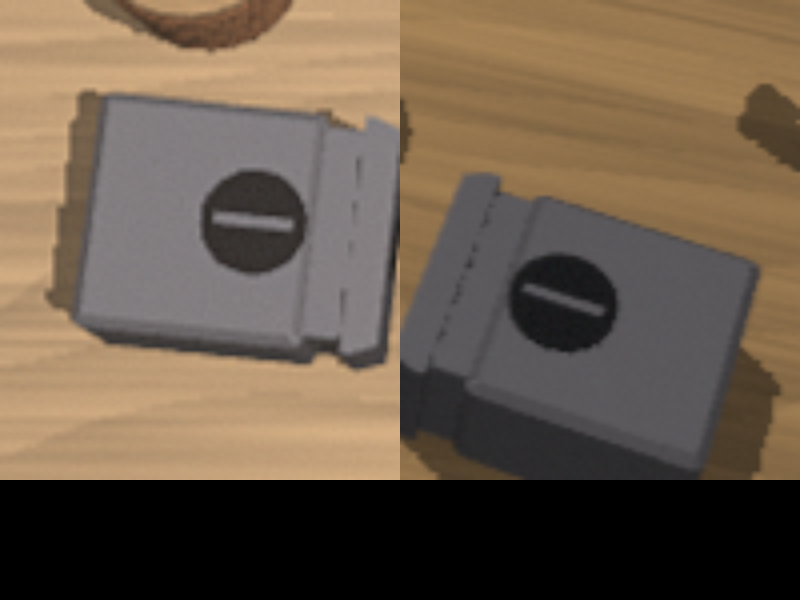

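The tank stands clear of the arm, with its cap at top-view pixel (258,215) and its rear edge from (221,184) to (214,240). I'll fit its pose now.

Run:
```python
import pickle,cv2
from h import *
t=pickle.load(open("top3.pkl","rb"));g=pickle.load(open("scene3.pkl","rb"))
print("cap top",ray(t,(258.25,215.25),.07)[0],"scene",ray(g,(350+163.5/4,180+302/4),.07)[0])
h=cv2.cvtColor(t["img"],40).astype(int);m=((h[...,1]<40)&(h[...,2]>112)&(h[...,2]<150)).astype(np.uint8)
l=cv2.connectedComponents(m,connectivity=4)[1];m=l==l[200,235];ys,xs=np.where(m);print(m.sum())
fit=lambda p:cv2.fitLine(p.astype(np.float32),cv2.DIST_HUBER,0,1e-4,1e-4).ravel()
U=range(226,268)
for e in([(u,ys[xs==u].min()-.5) for u in U],[(u,ys[xs==u].max()+.5) for u in U],[(xs[ys==v].min()-.5,v) for v in range(190,232)]):
    v=fit(ray(t,e,.067)[:,:2]);print(v,"ang",np.degrees(np.arctan(v[0]/v[1])))
k=lambda x,y:(195+x/4,160+y/4)
print(ray(t,[k(105,95),k(73,318),k(370,118),k(345,358)],.066))
```

```text
cap top [0.59906371 0.21162638 0.07      ] scene [0.60043151 0.21405552 0.07      ]
3436
[0.09667493 0.995316   0.652709   0.23482409] ang 5.5477295
[0.10722649 0.9942346  0.55058783 0.23047166] ang 6.1554594
[ 0.99504805 -0.09939521  0.608207    0.28520277] ang -84.29565
[[0.65852214 0.28157021 0.066     ]
 [0.55483016 0.29247169 0.066     ]
 [0.64825229 0.15953464 0.066     ]
 [0.53716159 0.16922671 0.066     ]]
```

Emit:
move_arm(rows=[[0,0,0,0,0,7.1,1],[0,0,0,0,0,7.1,1],[0,0,0,0,0,7.1,1],[0,0,0,0,0,7.1,1],[0,0,0,0,0,7.1,1],[0,0,0,0,0,7.1,1],[0,0,0,0,0,7.1,1],[0,0,0,0,0,7.1,1],[0,0,0,0,0,7.1,1],[0,0,0,0,0,7.1,1],[0,0,0,0,0,7.1,1],[0,0,0,0,0,7.1,1],[0,0,0,0,0,7.1,1],[0,0,0,0,0,0,1],[0,0,0,0,0,0,1]])

```text
time: 7.9
tool_pos: [0.342, 0.2341, 0.2259]
tool_rot: [0.0, 0.741, 0.672, -0.0]
contact_force: [-0.1, -0.5, 0.1]
gripper_width: 0.999
grasp_force: 0.0
```

Emit:
move_arm(rows=[[1.4,3.25,0,0,0,0,1],[1.4,3.25,0,0,0,0,1],[1.4,3.25,0,0,0,0,1],[1.4,3.25,0,0,0,0,1],[1.4,3.25,0,0,0,0,1],[1.4,3.25,0,0,0,0,1],[1.4,3.25,0,0,0,0,1],[1.4,3.25,0,0,0,0,1],[0,0,0,0,0,0,1],[0,0,0,0,0,0,1]])

```text
time: 8.73
tool_pos: [0.6123, 0.3195, 0.2234]
tool_rot: [-0.001, 0.741, 0.671, -0.002]
contact_force: [-0.6, -0.3, -0.6]
gripper_width: 0.999
grasp_force: 0.0
```

```bash
python3 -c "
from plant import manip
from scipy.spatial.transform import Rotation as R
s=manip.state();q=s['tool_rot'];print(s['joint_pos'],s['tool_pos'],R.from_quat([*q[1:],q[0]]).as_matrix().round(4))"
```

```text
[ 3.73287082e-01  2.06641766e-01  1.44577174e+00 -1.02794130e-04
  1.49247051e+00  4.71922237e-01] [0.61227728 0.31945439 0.22342559] [[ 0.0985  0.9951 -0.003 ]
 [ 0.9951 -0.0985 -0.0013]
 [-0.0016 -0.0029 -1.    ]]
```

Emit:
move_arm(rows=[[0,0,3,0,0,0,0.4],[0,0,3,0,0,0,0.4],[0,0,3,0,0,0,0.4],[0,0,3,0,0,0,0.4],[0,0,3,0,0,0,0.4],[0,0,2.5,0,0,0,0.4],[0,0,1.2,0,0,0,0.4],[-0.4,-0.1,0,0,0,0,0.4],[-0.4,-0.1,0,0,0,0,0.4],[-0.4,0,0,0,0,0,0.4],[-0.2,0,0,0,0,0,0.4],[-0.2,0,0,0,0,0,0.4],[-0.2,0,0,0,0,0,0.4],[-0.2,0,0,0,0,0,0.4],[-0.2,0,0,0,0,0,0.4]])

```text
time: 9.98
tool_pos: [0.6074, 0.299, 0.0402]
tool_rot: [-0.0, 0.742, 0.671, 0.002]
contact_force: [0.9, 3.1, 1.7]
gripper_width: 0.701
grasp_force: 2.0
```

Emit:
move_arm(rows=[[-0.3,0,0.1,0,0,0,0.4],[-0.3,0,0.1,0,0,-0.2,0.4],[-0.4,0,0.1,0,0,-0.2,0.4],[-0.4,0,0,0,0,-0.2,0.4],[-0.4,0,0,0,0,-0.2,0.4],[-0.4,0,0,0,0,-0.2,0.4],[-0.4,0,0,0,0,-0.2,0.4],[-0.4,0,0,0,0,-0.2,0.4],[-0.4,0,0,0,0,-0.2,0.4],[-0.4,0,0,0,0,-0.2,0.4],[-0.4,0,0,0,0,-0.2,0.4],[-0.4,0,0,0,0,-0.1,0.4],[-0.4,0,0,0,0,-0.1,0.4],[-0.4,0,0,0,0,-0.1,0.4],[-0.4,0,0,0,0,0,0.4],[-0.4,0,0,0,0,0,0.4],[-0.4,0,0,0,0,0,0.4],[-0.4,0,0,0,0,0,0.4],[-0.4,0,0,0,0,0,0.4],[0,0,0,0,0,0,0.4]])

```text
time: 11.65
tool_pos: [0.6016, 0.224, 0.0367]
tool_rot: [0.0, 0.728, 0.686, 0.001]
contact_force: [1.3, 3.0, 3.1]
gripper_width: 0.698
grasp_force: 1.4
```

Run:
```python
from plant import manip
import cv2,pickle,numpy as np
f=manip.grab_frame("top");pickle.dump(f,open("top4.pkl","wb"));g=manip.grab_frame("scene");pickle.dump(g,open("scene4.pkl","wb"))
o=np.zeros((600,800,3),np.uint8)
o[:450,:400]=cv2.resize(f["img"][140:320,220:380],None,fx=2.5,fy=2.5);o[:600,400:]=cv2.resize(g["img"][170:320,320:420],None,fx=4,fy=4)
cv2.imwrite("pics/z4.png",o)
```

```text
(no output)
```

View pics/z4.png

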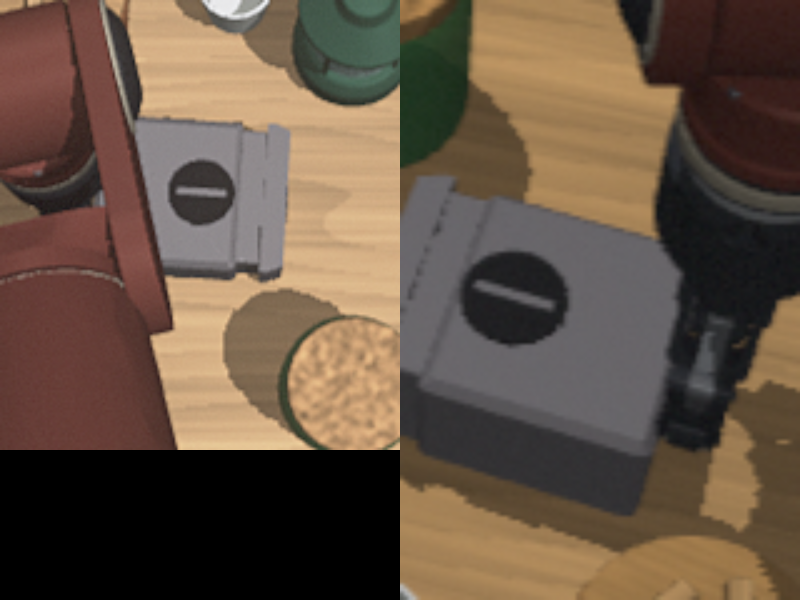

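The tank is flush on the fingers and nearly in line, with the jar and lantern clear either side. The cap is at top pixel (300,217) and scene pixel (349,244).

```bash
cat > m.py <<'E'
import pickle,cv2,sys
from h import *
def L(y): return .582+.0594*(y+.0995)
def cap(f,seed,r=18):
    x,y=map(int,seed);w=f["img"][y-r:y+r,x-r:x+r].max(2);m=cv2.morphologyEx((w<75).astype(np.uint8),3,np.ones((9,9)));l=cv2.connectedComponents(m)[1];q=l==l[r+3,r]
    yy,xx=np.where(q);return ((xx.min()+xx.max())/2+x-r,(yy.min()+yy.max())/2+y-r)
def segs(f,box,amax=10):
    for l in cv2.createLineSegmentDetector().detect(cv2.cvtColor(f["img"],6))[0][:,0]:
        x0,x1,y0,y1=box
        if not(x0<l[0]<x1 and y0<l[1]<y1 and x0<l[2]<x1 and y0<l[3]<y1) or np.hypot(l[2]-l[0],l[3]-l[1])<14:continue
        a,b=ray(f,l.reshape(2,2),.067)[:,:2];d=b-a;g=(np.degrees(np.arctan2(d[0],d[1]))+45)%90-45
        if abs(g)<amax:print(l.round(),a.round(4),b.round(4),"ang %.1f"%g)
E
python3 - <<'E'
from m import *
t=pickle.load(open("top4.pkl","rb"));g=pickle.load(open("scene4.pkl","rb"))
for f,s in((t,(300,217)),(g,(348,244))):
    c=cap(f,s);p=ray(f,c,.07)[0];print(c,p.round(4),"err",p[0]-L(p[1]))
segs(t,(270,345,180,260));print();segs(g,(315,400,205,300))
for p in((.459,.032),(.725,.022)): print(p, "dist to line",p[0]-L(p[1]))
E
```

```text
(np.float64(302.5), np.float64(216.5)) [0.5971 0.1313 0.07  ] err 0.0014170648416943488
(np.float64(350.0), np.float64(244.5)) [0.5976 0.1399 0.07  ] err 0.0013799260824073345
[312. 252. 287. 250.] [0.5332 0.1138] [0.5362 0.1592] ang 3.7
[309. 215. 292. 214.] [0.6004 0.119 ] [0.6023 0.1509] ang 3.4
[291. 217. 308. 218.] [0.5962 0.153 ] [0.5944 0.1211] ang 3.2
[288. 186. 303. 188.] [0.654  0.1583] [0.6517 0.1307] ang 4.9
[325. 232. 323. 247.] [0.5697 0.0905] [0.5419 0.0936] ang 6.5
[333. 231. 332. 248.] [0.5721 0.0752] [0.5397 0.0778] ang 4.6
[314. 191. 274. 188.] [0.6455 0.1102] [0.65   0.1836] ang 3.6
[285. 245. 312. 247.] [0.5457 0.1618] [0.5423 0.1138] ang 4.0
[336. 192. 335. 214.] [0.644  0.0713] [0.6019 0.073 ] ang 2.3
[317. 194. 316. 213.] [0.6391 0.1052] [0.6041 0.1074] ang 3.6
[315. 226. 314. 242.] [0.5809 0.109 ] [0.5511 0.1107] ang 3.3
[311. 243. 312. 226.] [0.549  0.1155] [0.581  0.1137] ang 3.2
[313. 208. 314. 193.] [0.6133 0.1119] [0.6414 0.1103] ang 3.2

[383. 229. 385. 205.] [0.5482 0.1898] [0.4939 0.1836] ang -6.5
[337. 242. 357. 248.] [0.596  0.1156] [0.5987 0.1532] ang 4.1
[358. 244. 339. 239.] [0.5919 0.1529] [0.5896 0.118 ] ang 3.7
[382. 282. 390. 238.] [0.654  0.2092] [0.5632 0.206 ] ang -2.0
[396. 248. 392. 265.] [0.5816 0.2209] [0.6164 0.219 ] ang 3.2
[398. 283. 395. 297.] [0.6481 0.2352] [0.6757 0.235 ] ang 0.5
[352. 220. 382. 228.] [0.5427 0.1309] [0.5464 0.1883] ang 3.7
[325. 266. 382. 283.] [0.6497 0.108 ] [0.6566 0.2094] ang 3.8
[377. 299. 324. 283.] [0.6869 0.2073] [0.6813 0.1155] ang 3.5
[381. 212. 363. 210.] [0.5112 0.1783] [0.516 0.146] ang -8.5
(0.459, 0.032) dist to line -0.1308110999999999
(0.725, 0.022) dist to line 0.13578290000000004
```

Emit:
move_arm(rows=[[-0.3,0,0,0,0,0,0.4],[-0.5,0,0,0,0,0,0.4],[-0.5,0,0,0,0,0,0.4],[-0.5,-0.02,0,0,0,0,0.4],[-0.5,-0.02,0,0,0,0,0.4],[-0.5,-0.02,0,0,0,0,0.4],[-0.5,-0.02,0,0,0,0,0.4],[-0.5,-0.02,0,0,0,0,0.4],[-0.5,0,0,0,0,0,0.4],[-0.5,0,0,0,0,0,0.4],[-0.5,0,0,0,0,0,0.4],[-0.5,0,0,0,0,0,0.4],[-0.5,0,0,0,0,0,0.4],[-0.5,0,0,0,0,0,0.4],[-0.5,0,0,0,0,0,0.4],[-0.5,0,0,0,0,0,0.4],[-0.5,0,0,0,0,0,0.4],[-0.5,0,0,0,0,0,0.4],[-0.5,0,0,0,0,0,0.4],[-0.3,0,0,0,0,0,0.4]])

```text
time: 13.42
tool_pos: [0.5942, 0.1278, 0.0359]
tool_rot: [-0.0, 0.728, 0.686, -0.0]
contact_force: [-0.1, 5.2, 4.2]
gripper_width: 0.698
grasp_force: 2.5
```

Emit:
move_arm(rows=[[-0.5,0,0,0,0,0,0.4],[-0.5,0,0,0,0,0,0.4],[-0.5,0,0,0,0,0,0.4],[-0.5,0,0,0,0,0,0.4],[-0.5,0,0,0,0,0,0.4],[-0.5,0,0,0,0,0,0.4],[-0.5,0,0,0,0,0,0.4],[-0.5,0,0,0,0,0,0.4],[-0.3,0,0,0,0,0,0.4],[0,0,0,0,0,0,0.4]])

```text
time: 14.25
tool_pos: [0.5915, 0.0845, 0.0357]
tool_rot: [0.0, 0.728, 0.686, -0.001]
contact_force: [0.2, 0.4, 1.7]
gripper_width: 0.699
grasp_force: 0.8
```

Run:
```python
from plant import manip
import cv2,pickle,numpy as np
s=manip.state();print(s["tool_pos"],s["tool_rot"],s["contact_force"])
f=manip.grab_frame("top");pickle.dump(f,open("top5.pkl","wb"));g=manip.grab_frame("scene");pickle.dump(g,open("scene5.pkl","wb"))
o=np.zeros((600,800,3),np.uint8)
o[:,:400]=cv2.resize(f["img"][130:320,330:457],(400,598))[:600] if 0 else np.pad(cv2.resize(f["img"][140:320,340:500],None,fx=2.5,fy=2.5),((0,150),(0,0),(0,0)));o[:,400:]=cv2.resize(g["img"][130:280,200:300],None,fx=4,fy=4)
cv2.imwrite("pics/z5.png",o)
```

```text
[0.59147637 0.08454348 0.03569999] [ 1.73638075e-04  7.28054146e-01  6.85519303e-01 -6.44392372e-04] [0.1814059  0.42320161 1.66482482]
```

View pics/z5.png

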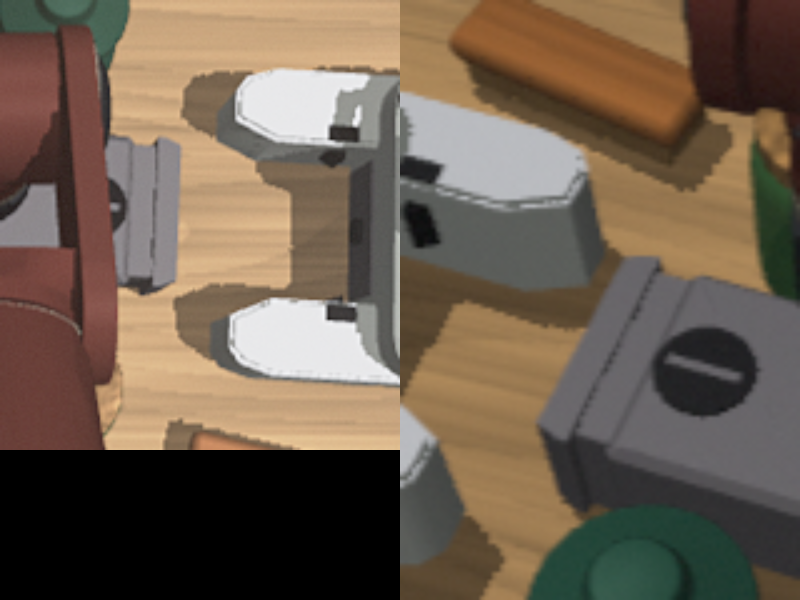

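The tank is just short of the mouth, with its lead end at top pixel (403,225) and the cap at scene pixel (276,223). I'll check its lateral offset against the cheeks.

Run:
```python
from m import *
t=pickle.load(open("top5.pkl","rb"));g=pickle.load(open("scene5.pkl","rb"))
c=cap(g,(276,223));p=ray(g,c,.07)[0];print(c,p.round(4),"err",p[0]-L(p[1]))
segs(t,(380,500,160,300));print();segs(g,(180,300,130,280))
```

```text
(np.float64(278.0), np.float64(222.5)) [0.5869 0.0012 0.07  ] err -0.0011293725843294355
[474. 260. 448. 259.] [ 0.5193 -0.1782] [ 0.5219 -0.1311] ang 3.2
[487. 169. 449. 167.] [ 0.6883 -0.2085] [ 0.6923 -0.1392] ang 3.3
[449. 197. 468. 196.] [ 0.6346 -0.1369] [ 0.6369 -0.172 ] ang -3.7
[448. 289. 499. 293.] [ 0.4667 -0.1292] [ 0.4614 -0.2204] ang 3.3
[386. 276. 386. 291.] [ 0.4909 -0.0193] [ 0.4641 -0.0186] ang 1.5
[386. 256. 387. 274.] [ 0.5268 -0.0204] [ 0.4931 -0.0199] ang 0.9
[498. 242. 497. 278.] [ 0.5527 -0.2227] [ 0.4872 -0.2183] ang 3.9
[498. 192. 497. 228.] [ 0.6454 -0.2264] [ 0.5779 -0.2227] ang 3.2
[456. 252. 456. 218.] [ 0.5341 -0.1454] [ 0.596  -0.1477] ang 2.2
[467. 165. 488. 166.] [ 0.696  -0.1719] [ 0.6943 -0.2113] ang 2.4
[417. 170. 439. 167.] [ 0.6868 -0.0791] [ 0.6915 -0.1209] ang -6.5
[411. 275. 409. 261.] [ 0.493  -0.0634] [ 0.5181 -0.0602] ang -7.4
[426. 253. 453. 255.] [ 0.5327 -0.0909] [ 0.5285 -0.1405] ang 4.9
[456. 293. 440. 291.] [ 0.4608 -0.1425] [ 0.4643 -0.1155] ang 7.4
[491. 282. 490. 263.] [ 0.4803 -0.2065] [ 0.5141 -0.2062] ang -0.5
[394. 199. 392. 2
[... 1660 characters left out ...]
5801 -0.0634] [ 0.579  -0.1263] ang 0.9
[213. 206. 200. 228.] [ 0.5826 -0.1305] [ 0.6343 -0.1342] ang 4.1
[271. 198. 290. 201.] [ 0.5337 -0.031 ] [0.533  0.0065] ang -1.0
[215. 156. 199. 152.] [ 0.4637 -0.1754] [ 0.461  -0.2131] ang 4.2
[198. 159. 191. 172.] [ 0.4793 -0.2067] [ 0.5156 -0.2065] ang -0.2
[241. 237. 262. 197.] [ 0.6333 -0.0538] [ 0.5356 -0.0477] ang 3.5
[264. 198. 245. 235.] [ 0.5383 -0.0428] [ 0.6277 -0.0484] ang 3.5
[255. 195. 247. 210.] [ 0.5364 -0.0632] [ 0.5735 -0.0654] ang 3.3
[237. 228. 245. 213.] [ 0.6171 -0.068 ] [ 0.5808 -0.0657] ang 3.6
[200. 194. 231. 202.] [ 0.5611 -0.1657] [ 0.5649 -0.1011] ang 3.4
[222. 226. 206. 222.] [ 0.6199 -0.0971] [ 0.62   -0.1294] ang -0.1
```

Emit:
move_arm(rows=[[-0.3,0,0,0,0,0,0.4],[-0.4,0,0,0,0,0,0.4],[-0.4,0,0,0,0,0,0.4],[-0.4,0,0,0,0,0,0.4],[-0.4,0,0,0,0,0,0.4],[-0.4,0,0,0,0,0,0.4],[-0.4,0,0,0,0,0,0.4],[-0.4,0,0,0,0,0,0.4],[-0.4,0,0,0,0,0,0.4],[-0.4,0,0,0,0,0,0.4],[-0.4,0,0,0,0,0,0.4],[-0.4,0,0,0,0,0,0.4],[-0.3,0,0,0,0,0,0.4],[-0.3,0,0,0,0,0,0.4],[-0.3,0,0,0,0,0,0.4],[-0.3,0,0,0,0,0,0.4],[-0.3,0,0,0,0,0,0.4],[-0.3,0,0,0,0,0,0.4]])

```text
time: 15.85
tool_pos: [0.5879, 0.0204, 0.036]
tool_rot: [-0.0, 0.728, 0.686, -0.0]
contact_force: [0.2, 1.7, -2.1]
gripper_width: 0.704
grasp_force: 1.1
```

Emit:
move_arm(rows=[[-0.3,0,0,0,0,0,0.4],[-0.3,0,0,0,0,0,0.4],[-0.3,0,0,0,0,0,0.4],[-0.3,0,0,0,0,0,0.4],[-0.3,0,0,0,0,0,0.4],[-0.3,0,0,0,0,0,0.4],[-0.3,0,0,0,0,0,0.4],[-0.2,0,0,0,0,0,0.4],[-0.2,0,0,0,0,0,0.4],[-0.2,0,0,0,0,0,0.4],[-0.2,0,0,0,0,0,0.4],[-0.2,0,0,0,0,0,0.4]])

```text
time: 16.85
tool_pos: [0.586, -0.0104, 0.036]
tool_rot: [-0.0, 0.728, 0.686, -0.0]
contact_force: [0.2, 2.8, -1.2]
gripper_width: 0.698
grasp_force: 1.1
```

Emit:
move_arm(rows=[[-0.2,0,0,0,0,0,0.4],[-0.2,0,0,0,0,0,0.4],[-0.2,0,0,0,0,0,0.4],[-0.2,0,0,0,0,0,0.4],[-0.2,0,0,0,0,0,0.4],[-0.2,0,0,0,0,0,0.4],[-0.2,0,0,0,0,0,0.4],[-0.2,0,0,0,0,0,0.4],[-0.1,0,0,0,0,0,0.4],[-0.1,0,0,0,0,0,0.4],[-0.1,0,0,0,0,0,0.4],[-0.1,0,0,0,0,0,0.4],[-0.1,0,0,0,0,0,0.4]])

```text
time: 17.93
tool_pos: [0.5848, -0.0313, 0.036]
tool_rot: [-0.0, 0.728, 0.686, -0.0]
contact_force: [0.2, 2.1, -0.6]
gripper_width: 0.703
grasp_force: 1.1
```

Emit:
move_arm(rows=[[-0.1,0,0,0,0,0,0.4],[-0.1,0,0,0,0,0,0.4],[-0.1,0,0,0,0,0,0.4],[-0.1,0,0,0,0,0,0.4],[-0.1,0,0,0,0,0,0.4]])

```text
time: 18.35
tool_pos: [0.5845, -0.0363, 0.036]
tool_rot: [-0.0, 0.728, 0.686, -0.0]
contact_force: [0.1, 2.1, -1.0]
gripper_width: 0.698
grasp_force: 1.1
```

Emit:
move_arm(rows=[[-0.1,0,0,0,0,0,0.4],[-0.1,0,0,0,0,0,0.4],[-0.1,0,0,0,0,0,0.4],[-0.1,0,0,0,0,0,0.4]])

```text
time: 18.68
tool_pos: [0.584, -0.0399, 0.0359]
tool_rot: [-0.0, 0.728, 0.686, 0.0]
contact_force: [-0.9, 4.0, -0.9]
gripper_width: 0.701
grasp_force: 1.9
```

Emit:
move_arm(rows=[[-0.1,0,0,0,0,0,0.4],[-0.1,0,0,0,0,0,0.4],[-0.1,0,0,0,0,0,0.4]])

```text
time: 18.93
tool_pos: [0.5838, -0.0431, 0.0358]
tool_rot: [-0.0, 0.728, 0.686, -0.0]
contact_force: [-0.3, 5.1, -0.4]
gripper_width: 0.698
grasp_force: 2.4
```

Emit:
move_arm(rows=[[-0.1,0,0,0,0,0,0.4],[-0.1,0,0,0,0,0,0.4],[-0.1,0,0,0,0,0,0.4],[-0.05,0,0,0,0,0,0.4]])

```text
time: 19.27
tool_pos: [0.584, -0.0461, 0.0361]
tool_rot: [-0.001, 0.728, 0.686, 0.001]
contact_force: [-0.2, 6.8, -0.0]
gripper_width: 0.7
grasp_force: 3.3
```

Emit:
move_arm(rows=[[-0.05,0,0,0,0,0,0.4],[-0.05,0,0,0,0,0,0.4],[-0.05,0,0,0,0,0,0.4],[-0.05,0,0,0,0,0,0.4]])

```text
time: 19.6
tool_pos: [0.5839, -0.0478, 0.0361]
tool_rot: [-0.001, 0.728, 0.686, 0.001]
contact_force: [0.1, 7.5, 0.5]
gripper_width: 0.698
grasp_force: 3.6
```

Emit:
move_arm(rows=[[-0.05,0,0,0,0,0,0.4],[-0.05,0,0,0,0,0,0.4],[-0.05,0,0,0,0,0,0.4],[-0.05,0,0,0,0,0,0.4]])

```text
time: 19.93
tool_pos: [0.5838, -0.0496, 0.0361]
tool_rot: [-0.001, 0.728, 0.686, 0.001]
contact_force: [0.8, 8.2, 0.3]
gripper_width: 0.699
grasp_force: 3.8
```

Emit:
move_arm(rows=[[-0.05,0,0,0,0,0,0.4],[-0.05,0,0,0,0,0,0.4],[-0.05,0,0,0,0,0,0.4]])

```text
time: 20.18
tool_pos: [0.5837, -0.0511, 0.0361]
tool_rot: [-0.001, 0.728, 0.686, 0.001]
contact_force: [0.8, 9.1, -0.6]
gripper_width: 0.699
grasp_force: 4.4
```

Emit:
move_arm(rows=[[-0.05,0,0,0,0,0,0.4],[-0.05,0,0,0,0,0,0.4],[-0.05,0,0,0,0,0,0.4]])

```text
time: 20.43
tool_pos: [0.5837, -0.0512, 0.0362]
tool_rot: [-0.002, 0.728, 0.686, 0.002]
contact_force: [0.4, 12.7, 0.4]
gripper_width: 0.699
grasp_force: 6.5
```

Emit:
move_arm(rows=[[-0.05,0,0,0,0,0,0.4],[-0.05,0,0,0,0,0,0.4],[-0.05,0,0,0,0,0,0.4]])

```text
time: 20.68
tool_pos: [0.5836, -0.0524, 0.0362]
tool_rot: [-0.002, 0.728, 0.686, 0.002]
contact_force: [1.3, 13.6, 0.7]
gripper_width: 0.697
grasp_force: 6.7
```

Emit:
move_arm(rows=[[-0.05,0,0,0,0,0,0.4],[-0.05,0,0,0,0,0,0.4],[-0.05,0,0,0,0,0,0.4],[-0.05,0,0,0,0,0,0.4]])

```text
time: 21.02
tool_pos: [0.5835, -0.0541, 0.0362]
tool_rot: [-0.002, 0.728, 0.686, 0.002]
contact_force: [0.5, 13.6, 1.7]
gripper_width: 0.702
grasp_force: 7.1
```

Emit:
move_arm(rows=[[-0.05,0,0,0,0,0,0.4],[-0.05,0,0,0,0,0,0.4],[-0.05,0,0,0,0,0,0.4]])

```text
time: 21.27
tool_pos: [0.5835, -0.0554, 0.0362]
tool_rot: [-0.002, 0.728, 0.686, 0.002]
contact_force: [1.2, 14.5, 0.8]
gripper_width: 0.701
grasp_force: 7.4
```

Emit:
move_arm(rows=[[-0.05,0,0,0,0,0,0.4],[-0.05,0,0,0,0,0,0.4]])

```text
time: 21.43
tool_pos: [0.5834, -0.0563, 0.0362]
tool_rot: [-0.002, 0.728, 0.686, 0.002]
contact_force: [0.5, 16.1, 1.5]
gripper_width: 0.702
grasp_force: 7.6
```

Close now, so I'll go in half-millimetre steps, one row at a time, and watch for the drop.

Emit:
move_arm(rows=[[-0.05,0,0,0,0,0,0.4]])

```text
time: 21.52
tool_pos: [0.5834, -0.0567, 0.0362]
tool_rot: [-0.002, 0.728, 0.686, 0.002]
contact_force: [0.4, 15.9, 1.3]
gripper_width: 0.7
grasp_force: 7.8
```

Emit:
move_arm(rows=[[-0.04,0,0,0,0,0,0.4]])

```text
time: 21.6
tool_pos: [0.5834, -0.0571, 0.0362]
tool_rot: [-0.002, 0.728, 0.686, 0.003]
contact_force: [0.5, 16.2, 1.2]
gripper_width: 0.7
grasp_force: 7.8
```

Emit:
move_arm(rows=[[-0.03,0,0,0,0,0,0.4]])

```text
time: 21.68
tool_pos: [0.5833, -0.0573, 0.0362]
tool_rot: [-0.002, 0.728, 0.686, 0.003]
contact_force: [0.1, 15.9, 1.1]
gripper_width: 0.698
grasp_force: 7.8
```

Emit:
move_arm(rows=[[-0.03,0,0,0,0,0,0.4]])

```text
time: 21.77
tool_pos: [0.5833, -0.0581, 0.0362]
tool_rot: [-0.002, 0.728, 0.686, 0.002]
contact_force: [0.4, 14.1, 0.3]
gripper_width: 0.704
grasp_force: 6.8
```

Emit:
move_arm(rows=[[-0.03,0,0,0,0,0,0.4]])

```text
time: 21.85
tool_pos: [0.5833, -0.0585, 0.0362]
tool_rot: [-0.002, 0.728, 0.686, 0.002]
contact_force: [0.4, 13.8, 0.9]
gripper_width: 0.7
grasp_force: 6.9
```

Emit:
move_arm(rows=[[-0.03,0,0,0,0,0,0.4]])

```text
time: 21.93
tool_pos: [0.5833, -0.0588, 0.0362]
tool_rot: [-0.002, 0.728, 0.686, 0.002]
contact_force: [1.2, 15.2, 0.8]
gripper_width: 0.698
grasp_force: 6.9
```

Emit:
move_arm(rows=[[-0.03,0,0,0,0,0,0.4],[0,0,0,0,0,0,0.4]])

```text
time: 22.1
tool_pos: [0.5832, -0.0591, 0.0362]
tool_rot: [-0.002, 0.728, 0.686, 0.002]
contact_force: [-0.0, 14.3, 0.9]
gripper_width: 0.701
grasp_force: 6.9
```

The force dropped about 2 N with a small jump forward, then held steady, which is the click. I'll back off gently and check that the tank holds.

Emit:
move_arm(rows=[[0.1,0,0,0,0,0,0.4],[0.1,0,0,0,0,0,0.4],[0.1,0,0,0,0,0,0.4],[0.1,0,0,0,0,0,0.4],[0.1,0,0,0,0,0,0.4],[0.1,0,0,0,0,0,0.4],[0.1,0,0,0,0,0,0.4],[0.1,0,0,0,0,0,0.4],[0,0,0,0,0,0,0.4]])

```text
time: 22.85
tool_pos: [0.5837, -0.0545, 0.0363]
tool_rot: [0.0, 0.728, 0.686, -0.0]
contact_force: [0.6, -0.1, -0.6]
gripper_width: 0.7
grasp_force: 0.0
```

Emit:
move_arm(rows=[[0.5,0,0,0,0,0,0.4],[1.5,0,0,0,0,0,0.4],[1.5,0,0,0,0,0,0.4],[0,0,-2,0,0,0,0.4],[0,0,-4,0,0,0,0.4],[0,0,-4,0,0,0,0.4],[0,0,-4,0,0,0,0.4],[0,0,-4,0,0,0,0.4],[0,0,-4,0,0,0,0.4],[3,-2,0,0,0,0,0.4],[3,-2,0,0,0,0,0.4],[3,-2,0,0,0,0,0.4],[3,-2,0,0,0,0,0.4],[3,-2,0,0,0,0,0.4],[3,-2,0,0,0,0,0.4],[3,-2,0,0,0,0,0.4],[3,-2,0,0,0,0,0.4],[3,-2,0,0,0,0,0.4],[0,0,0,0,0,0,0.4],[0,0,0,0,0,0,0.4]])

```text
time: 24.52
tool_pos: [0.4211, 0.2624, 0.2562]
tool_rot: [0.0, 0.727, 0.687, 0.0]
contact_force: [0.5, -0.1, 0.1]
gripper_width: 0.698
grasp_force: 0.0
```

Run:
```python
from plant import manip
import cv2,pickle,numpy as np
from m import *
f=manip.grab_frame("top");g=manip.grab_frame("scene")
o=np.zeros((600,800,3),np.uint8)
o[:450,:400]=cv2.resize(f["img"][140:320,380:540],None,fx=2.5,fy=2.5);o[:,400:]=cv2.resize(g["img"][130:280,150:250],None,fx=4,fy=4)
cv2.imwrite("pics/z6.png",o)
segs(f,(400,495,190,265),5)
```

```text
[472. 260. 449. 259.] [ 0.5195 -0.1737] [ 0.5213 -0.1333] ang 2.5
[451. 197. 468. 195.] [ 0.6363 -0.1397] [ 0.6385 -0.1722] ang -4.0
[464. 225. 447. 224.] [ 0.583  -0.1629] [ 0.5853 -0.131 ] ang 4.1
[447. 227. 464. 228.] [ 0.5791 -0.1308] [ 0.577  -0.1627] ang 3.7
[469. 218. 470. 252.] [ 0.596 -0.172] [ 0.5342 -0.171 ] ang 1.0
[405. 254. 407. 204.] [ 0.5292 -0.054 ] [ 0.6211 -0.0598] ang 3.6
[482. 257. 483. 221.] [ 0.5253 -0.193 ] [ 0.5916 -0.1965] ang 3.0
[415. 197. 412. 252.] [ 0.6353 -0.0737] [ 0.5336 -0.067 ] ang 3.8
[414. 254. 467. 256.] [ 0.5305 -0.0706] [ 0.5271 -0.1652] ang 2.1
[478. 253. 478. 237.] [ 0.532  -0.1853] [ 0.5616 -0.1872] ang 3.7
[467. 200. 418. 197.] [ 0.6292 -0.1693] [ 0.635 -0.08 ] ang 3.7
[468. 253. 468. 236.] [ 0.5319 -0.1665] [ 0.5639 -0.1682] ang 3.0
```

View pics/z6.png

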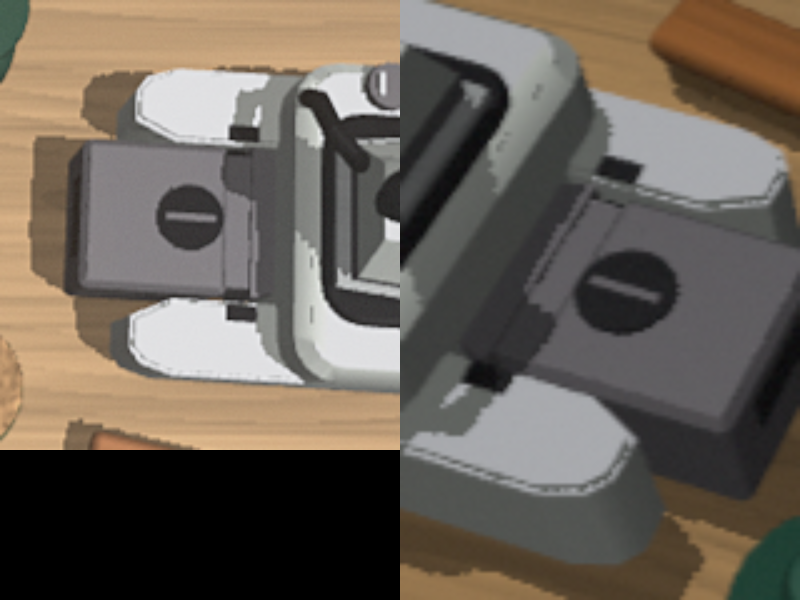

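The tank sits squared in the bay with the catches in its notches (top pixels about (477,193) and (477,265)). The arm is clear and nothing else has moved, so I'm handing in.

```bash
python3 -c "
from plant import manip
print(manip.job_done())"
```

```text
the job is handed in; nothing more can be done
None
```

The tank went into the bay until the catches clicked (the push dropped from about 16 N to 14 N; the highest reading was 16.2 N), it stayed home when the fingers backed off, and I handed in the job at about 25 s with the arm clear.

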